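# Seat the vial under the turbidity meter's push-latch cover

### The arm

A 6-joint arm with a two-finger parallel gripper is mounted at the origin on a cart in front of the work surface, level with it; the furniture and walls round the work are solid. World frame = base frame: x ahead of the robot, y to its left, z up, the work surface at z = 0. Lengths are in m, angles in rad, forces in N, time in s.
With the tool pointing down it reaches from about 0.35 to 0.925 m from the base axis. Payload 6.4 kg.
Tool frame: the origin (TCP) lies on the centre line of the jaws, within the pads' length; the fingertips stand 8 mm ahead of it and the grasp point (between the pads) lies 11 mm behind it; z points along the fingers, y is the line along which they close (so a half turn about z gives the same grasp; the last joint's range is limited). The gripper opens to 85 mm and grips with 20 to 120 N. Pads are 22 mm wide; open, the fingers measure 114 mm over their backs; the gripper's body (76 mm by 85 mm) begins 54 mm behind the grasp point. The pads swing forward as they close: fully open they stand 13 mm farther back than shut.
Start: joints at [1.036, 0.245, 1.558, -0, 1.339, -0.174], TCP at [0.229, 0.608, 0.239] pointing down, gripper open.
Joint ranges: [-3.13, 3.13], [-1.02, 2.26], [0.13, 2.54], [-0.95, 4.09], [0.21, 2.88], [-2.74, 2.74]. Speed limits (rad/s): [2.57, 2.57, 3.14, 3.14, 3.14, 3.14].

### API

Orientations are given as a unit quaternion [x, y, z, w].
In Python, from bench import bot, imaging gives the robot as it stands.
- The arm moves only by the tool move_arm, never from a script. Its argument "moves" is text: rows parted by semicolons, each of 4 numbers parted by spaces: the shift along the world's x, y, z in mm, then the turn about the world's z in degrees. A call has 1 to 5 rows; each row is the pose to reach, as a shift and turn from the pose commanded when the call began; what a row does not reach only later rows make up. A row lasts 1/12 s, in which the tool goes at most 41.7 mm and 7.16 degrees, less where a joint would pass 70% of its speed; a pose out of reach is approached as far as the arm can. A call with a gripper value outside its range is refused whole. "gripper" is the gripper command: -1 is fully open, 1 is shut, values between are in proportion, set as the call begins (left out, the last holds). The fingers move at their own pace and stop on an object; "newtons" is the grip in N (left out, the last holds). Time passes only in rows, so rows that repeat a pose let the fingers close. It gives the time, the measured TCP pose, the force, the opening and the grip force at its end, in the units of the state.
- bot.state(): the state, without advancing time (a new reading comes with each control period).
- imaging.capture(name): name is "scene" or "top" or "wrist"; returns the picture (400x640x3 uint8, red, green, blue); there is no depth.
- imaging.camera_info(name): a dict with "fx", "fy", "cx", "cy" (pixels), "R" (3x3) and "t" (3): a world point X has camera coordinates R X + t; the wrist camera has in their place "mount" (4x4, takes a point from camera to tool coordinates, whose origin is the TCP and whose axes are the flange's). Camera axes: x right, y down, z forward; pixel columns grow to the right and rows downward; lengths in m; the calibration is good to about 2 mm. A picture is of the moment at which its call begins: read the wrist's pose just before it. camera_info takes no time and is no camera call.
- bot.sign_off(): hands the job in; it is judged then, once.
Trained networks look in the newest picture that a camera, given by its name, has taken for a name from the list of things; names that differ only in an ending like _2 or _b are one class to them, and where a whole thing is asked for, a point or a joint stands for the part that bears it (a point fixed in the world has none). Each returns a list of dicts, best first, with "score" (0 to 1); they miss things now and then, are a little off and sometimes report something else, mostly with a low value. They report only what shows in the picture. A call takes as long as a camera call.
- imaging.spot_in(camera, query): "extent" ([left, top, right, bottom] in pixels, round what is visible of it).
- imaging.spot_point(camera, query): "uv" ([column, row] in pixels: a listed point, or the origin of a listed thing).
The state is a dict: "t": time; "joint_pos": joint angles; "joint_vel": joint speeds; "joint_torque": joint torques, N m; "eef_pos": TCP position; "ee_rot": TCP orientation; "force": force on the tool from outside, world axes, zero at the start; "wrist_torque": the same for the moment, N m; "width": opening from 0.0 (shut) to 1.0 (fully open); "finger_force": force on a finger pad.
Only numpy, scipy, OpenCV 4.12 (cv2) and the standard library are available. Lean on these libraries where they do the work, as an engineer would, in place of code of your own. Each camera call takes 0.05 s, during which the arm holds its last target. There are 200 camera calls.

### The job

The turbidity meter cannot read because the sample vial under its cover is standing too high. Press the cover to pop it open, push the vial down with a fingertip until it is fully home, then swing the cover shut and press it once more so that it stays latched. Only touch and push: do not pick up the vial or anything else, and leave the other things on the bench where they are.

Things in the scene. Friction and masses are not known exactly. Their poses are not given: they have to be found in the camera images.
- meter: turbidity meter, fixed to the bench, 138 x 108 x 106 mm: white, sloping console with screen and keys in front, grey square cover behind it. Origin on the bench, midway across, 72 mm behind the front edge; x points from console to back, y left, z up. Well axis at x = 18 mm, y = 0; black rim round the well, top at z = 86 mm, opening 39 x 44 mm. Deck z = 78 mm; housing ends at x = 66 mm
- cover (a joint): cover angle in rad about the level hinge at its rear edge: 0 shut and latched (rests within 0.015), 1.62 open and upright (stop), -0.104 pressed down to the stop. A shut cover pressed steadily below -0.08 and let go swings open by its spring in about 2 s; an open one swung down, pressed below -0.08 (or to the stop) and let go returns to 0 and stays latched. A hasty jab may miss the catch
- cover_hinge (a point): middle of the cover's hinge axis, which is level and parallel to the meter's y: x = 54, y = 0, z = 90 mm in the meter's frame; fixed
- cover_press (a point): where to press: dark round mark on the cover's flat top, 13 mm behind its front edge, midway across; moves with the cover. Shut: x = -6, y = 0, z = 105.5 mm in the meter's frame (60 mm ahead of the hinge axis and 15.5 mm above it). Pressing to the stop moves it down 6 mm and takes about 4 N, slowly
- cover_edge (a point): middle of the front edge of the cover's top; moves with the cover (76 mm wide, 71 mm long). Shut: x = -19, z = 105.5 mm in the meter's frame. Open: the uppermost edge, x = 73, z = 162 mm; the flat top then faces the meter's back, free to be pushed from behind, and a thin steel latch pin hung from its inside sticks out forward 4 mm below the edge, as far as x = 37 mm
- vial: sample vial in the well: clear, white snap cap, 78 mm tall, cap 26 mm across, loose, upright. Origin at the centre of its foot, z up. Starts 8 mm too high on two spring plungers, its cap top 8 mm above the black rim; about 6 N straight down pushes it past them. Fully home, its foot is on the well's floor and its cap top is level with the rim
- well_seat (a point): centre of the well's floor, where the vial's foot rests when it is home: at x = 18, y = 0, z = 8 mm in the meter's frame
- spare_vial: bystander: a second, equal vial standing on the bench, 78 mm tall; origin at its foot
- sample_rack: bystander: clear tube rack 50 x 148 x 55 mm; origin under its centre
- tube_0: bystander: sample tube with purple cap in the rack, 75 mm; origin at its foot
- tube_1: bystander: sample tube with red cap in the rack, 75 mm; origin at its foot
- tube_2: bystander: sample tube with green cap in the rack, 75 mm; origin at its foot
- saline: bystander: bottle with blue cap, 52 mm wide, 125 mm tall; origin at its foot
- dropper: bystander: small amber bottle with black cap, 29 mm wide, 62 mm tall; origin at its foot
- timer: bystander: white dial timer 80 x 64 x 72 mm; origin under its centre
- pen: bystander: black and white marker lying on the bench, 122 mm; origin under its centre

How it is judged:
By the outcome, as a careful person would: the job done as asked, in the order asked, and still so for the second after the job is handed in, with the robot touching nothing.
It also fails if it takes over 59 s, if anything falls off the work surface, if the arm or the gripper's body presses on something with over 40 N, if the wrist force passes 120 N, or if a joint passes its speed limit or range.

## Working session

There is one attempt and no reset: what is moved stays moved. The work goes in short steps, Python scripts to look and compute and a tool call to move; the robot and the scene stay as the last step left them, time stands still between calls to the robot, and variables do not carry over. Pictures are saved under pics/ and viewed, at most 10 in all, crops included, and the job is handed in when it is done.

Besides the shell and the picture viewer there is one more tool, called after ">>>" as a command line: name --argument value ..., lists and objects as JSON in quotes. move_arm: Moves the arm, as the interface text tells. Its arguments: {"type":"object","properties":{"moves":{"type":"string"},"gripper":{"type":"number"},"newtons":{"type":"number"}},"required":["moves"]}

```bash
mkdir -p pics; cat > h.py <<'E'
import numpy as np, cv2
from bench import bot, imaging
def save(c,n):
    im=imaging.capture(c); cv2.imwrite(f'pics/{n}.png',im[:,:,::-1]); return im
def ray(c,uv):
    i=imaging.camera_info(c); R=np.array(i['R']);t=np.array(i['t'])
    d=R.T@np.array([(uv[0]-i['cx'])/i['fx'],(uv[1]-i['cy'])/i['fy'],1]); return -R.T@t,d
def atz(c,uv,z):
    o,d=ray(c,uv); return o+d*(z-o[2])/d[2]
def tri(a,ua,b,ub):
    o1,d1=ray(a,ua);o2,d2=ray(b,ub)
    s=np.linalg.lstsq(np.c_[d1,-d2],o2-o1,rcond=None)[0]
    p,q=o1+d1*s[0],o2+d2*s[1]; return (p+q)/2,np.linalg.norm(p-q)
E
python3 - <<'E'
from h import *
a=save('scene','s0');b=save('top','t0')
cv2.imwrite('pics/st.png',cv2.resize(np.vstack([a,b])[:,:,::-1],(480,600)))
for q in ['cover_press','cover_hinge','cover_edge','meter','well_seat','saline','timer','sample_rack','spare_vial','dropper','pen']:
    r={}
    for c in ['scene','top']:
        l=imaging.spot_point(c,q); r[c]=l[0] if l else None
    print(q,r, [x.round(4) if hasattr(x,'round') else x for x in tri('scene',r['scene']['uv'],'top',r['top']['uv'])] if all(r.values()) else '')
print(imaging.spot_in('top','meter')[:1],imaging.spot_in('top','cover')[:1])
print(bot.state())
E
```

```text
cover_press {'scene': {'uv': [384.9, 240.2], 'score': 0.87}, 'top': {'uv': [397.8, 220.9], 'score': 0.82}} [array([ 0.5307, -0.2336,  0.113 ]), np.float64(0.0127)]
cover_hinge {'scene': {'uv': [409.1, 234.8], 'score': 0.74}, 'top': {'uv': [397.6, 203.8], 'score': 0.95}} [array([ 0.5889, -0.2507,  0.091 ]), np.float64(0.0133)]
cover_edge {'scene': {'uv': [385.9, 243.8], 'score': 0.69}, 'top': {'uv': [395.8, 226.5], 'score': 0.6}} [array([ 0.5196, -0.2342,  0.1099]), np.float64(0.0005)]
meter {'scene': {'uv': [385.9, 278.1], 'score': 0.69}, 'top': {'uv': [387.5, 224.7], 'score': 0.66}} [array([ 5.381e-01, -2.349e-01,  2.000e-04]), np.float64(0.0028)]
well_seat {'scene': None, 'top': {'uv': [392.4, 220.8], 'score': 0.64}} 
saline {'scene': {'uv': [435.8, 229.8], 'score': 0.62}, 'top': {'uv': [398.6, 154.0], 'score': 0.89}} [array([ 0.7579, -0.2703,  0.0018]), np.float64(0.0055)]
timer {'scene': {'uv': [199.1, 207.3], 'score': 0.71}, 'top': {'uv': [214.7, 223.4], 'score': 0.82}} [array([ 0.5314,  0.2881, -0.0078]), np.float64(0.0039)]
sample_rack {'scene': {'uv': [269.7, 249.2], 'score':
[... 724 characters left out ...]
s': array([ 1.03588789e+00,  2.45092758e-01,  1.55781984e+00, -1.06295489e-05,
        1.33869730e+00, -1.74108763e-01]), 'joint_vel': array([-1.30028832e-03, -3.43461005e-05, -2.13213684e-03,  1.80789119e-04,
        1.98890573e-03,  5.35066530e-05]), 'joint_torque': array([-7.61031461e-04, -4.29526842e+01, -3.26409137e+01, -2.33701485e-04,
        6.58771751e-04,  1.21930907e-05]), 'eef_pos': array([0.22946824, 0.60815112, 0.23928421]), 'ee_rot': array([ 1.79421735e-01,  9.83772250e-01, -9.88222088e-06,  1.85733538e-06]), 'force': array([-0.13924749,  0.32756101, -0.15242029]), 'wrist_torque': array([-0.01522962,  0.05204847, -0.01642814]), 'finger_force': 0.0, 'width': 1.0026208292539296}
```

View pics/s0.png

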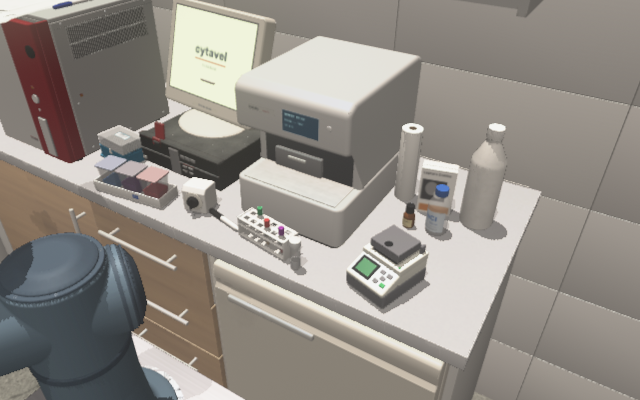

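View pics/t0.png

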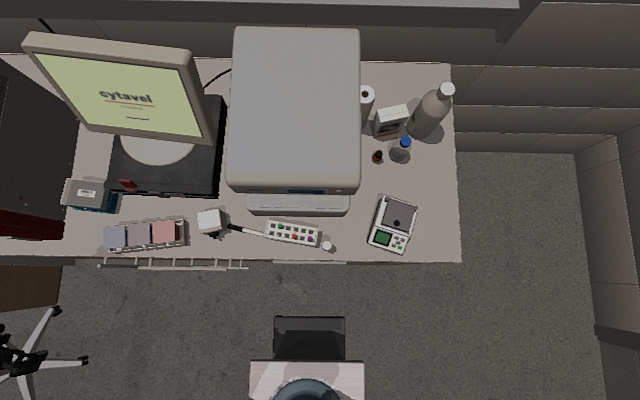

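The scene picture shows the meter with its shut cover near (390,250), the spare vial at (296,255) and saline at (437,210). In the top picture the meter is at (393,223), turned about -15°, with the printer to its left. Next: printer clearance and the wrist camera mount.

```bash
python3 - <<'E'
from h import *
print(np.round(imaging.camera_info('wrist')['mount'],3))
for uv,z in [((335,235),0),((350,212),.1),((360,190),.35),((232,190),.35),((378,102),.12),((248,213),.1)]:
    print(uv,z,atz('scene' if uv==(335,235) else 'top',uv,z).round(3))
# meter fit from networks' points
hz=atz('top',(397.6,203.8),.09);pr=atz('top',(397.8,220.9),.1055);print(hz,pr)
print(atz('scene',(409.1,234.8),.09),atz('scene',(384.9,240.2),.1055))
print(ray('top',(390,220))[0],ray('scene',(390,220))[0])
E
```

```text
[[-0.001 -0.948 -0.319  0.082]
 [ 1.    -0.001 -0.     0.   ]
 [ 0.    -0.319  0.948 -0.135]
 [ 0.     0.     0.     1.   ]]
(335, 235) 0 [ 0.61  -0.069  0.   ]
(350, 212) 0.1 [ 0.558 -0.111  0.1  ]
(360, 190) 0.35 [ 0.566 -0.107  0.35 ]
(232, 190) 0.35 [0.561 0.16  0.35 ]
(378, 102) 0.12 [ 0.876 -0.19   0.12 ]
(248, 213) 0.1 [0.55  0.169 0.1  ]
[ 0.58549253 -0.24508234  0.09      ] [ 0.53534865 -0.24079204  0.1055    ]
[ 0.59568442 -0.25510352  0.09      ] [ 0.53405392 -0.22584059  0.1055    ]
[ 0.40246683 -0.01145284  1.10084556] [-0.24065098 -0.5234414   0.77860699]
```

>>> move_arm --moves "30 -25 10 0;55 -60 20 -6;70 -100 20 -12;85 -140 20 -19;95 -180 20 -26" --gripper 1

```text
t: 1.72
eef_pos: [0.3244, 0.4305, 0.2596]
ee_rot: [0.399, 0.917, 0.0, 0.0]
force: [1.0, -0.0, 0.6]
width: 0.298
finger_force: 0.0
```

>>> move_arm --moves "15 -38 0 6;25 -78 0 12;35 -118 0 19;45 -158 0 26;55 -198 0 31"

```text
t: 2.13
eef_pos: [0.3752, 0.2468, 0.2596]
ee_rot: [0.141, 0.99, 0.0, 0.0]
force: [0.1, 0.5, 0.4]
width: 0.0
finger_force: 0.0
```

>>> move_arm --moves "8 -40 0 0;16 -80 0 0;24 -120 0 0;32 -160 0 0;40 -200 0 0"

```text
t: 2.55
eef_pos: [0.4151, 0.0465, 0.2598]
ee_rot: [0.144, 0.99, 0.0, 0.001]
force: [1.3, 0.4, -0.1]
width: 0.001
finger_force: 0.0
```

>>> move_arm --moves "5 -40 0 0;10 -80 0 0;15 -120 0 0;20 -160 0 0;30 -200 0 0"

```text
t: 2.97
eef_pos: [0.4447, -0.1538, 0.2597]
ee_rot: [0.144, 0.99, -0.0, 0.0]
force: [0.6, 0.3, 0.2]
width: 0.003
finger_force: 0.0
```

>>> move_arm --moves "20 -30 0 0;45 -50 0 0;60 -55 0 0;60 -55 0 0"

```text
t: 3.3
eef_pos: [0.5067, -0.2084, 0.2592]
ee_rot: [0.144, 0.99, -0.0, 0.0]
force: [-0.1, 0.8, 0.0]
width: 0.0
finger_force: 0.0
```

```bash
cat >> h.py <<'E'
from scipy.spatial.transform import Rotation as Ro
def wray(uv,s):
    i=imaging.camera_info('wrist');M=np.array(i['mount']);R=Ro.from_quat(s['ee_rot']).as_matrix()
    d=R@M[:3,:3]@np.array([(uv[0]-i['cx'])/i['fx'],(uv[1]-i['cy'])/i['fy'],1])
    return s['eef_pos']+R@M[:3,3],d
def wz(uv,s,z):
    o,d=wray(uv,s); return o+d*(z-o[2])/d[2]
E
python3 - <<'E'
from h import *
s=bot.state(); print(s['t'],s['eef_pos'],s['ee_rot'],s['joint_pos'])
save('wrist','w0')
for q,z in [('cover_press',.1055),('cover_hinge',.09),('cover_edge',.1055),('meter',0)]:
    print(q,[(p['score'],p['uv'],wz(p['uv'],s,z).round(4)) for p in imaging.spot_point('wrist',q)[:2]])
E
```

```text
3.3 [ 0.50666601 -0.20844723  0.25921959] [ 1.44355291e-01  9.89525902e-01 -2.92692280e-06  1.96411930e-04] [-5.97378373e-01 -1.16089025e-02  1.80077563e+00  1.70553434e-04
  1.35207008e+00 -1.87848886e+00]
cover_press [(0.83, [300.1, 211.5], array([ 0.5279, -0.2364,  0.1055]))]
cover_hinge [(0.88, [303.1, 263.2], array([ 0.5902, -0.2542,  0.09  ]))]
cover_edge [(0.73, [295.3, 206.0], array([ 0.5212, -0.239 ,  0.1055])), (0.36, [446.0, 91.5], array([ 0.4598, -0.0844,  0.1055]))]
meter [(0.62, [306.0, 189.6], array([ 0.5381, -0.2387,  0.    ])), (0.25, [536.2, 94.7], array([0.505 , 0.0521, 0.    ]))]
```

View pics/w0.png

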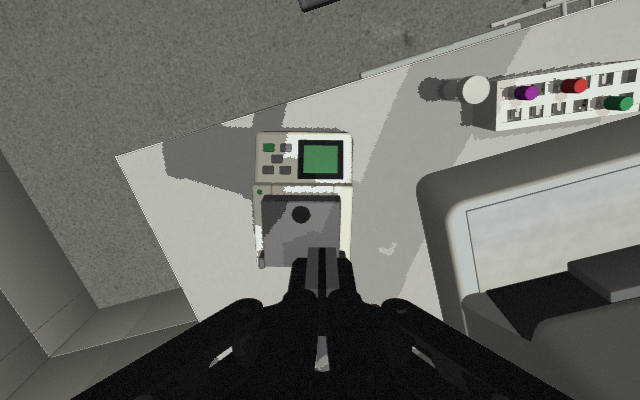

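The wrist view shows the mark at (301,214), the cover's front edge at row 196, and the housing sides aligned with the tool axes (yaw ≈ -16.5°). Going down onto the mark.

>>> move_arm --moves "12 -14 -35 0;24 -28 -75 0;24 -28 -110 0;24 -28 -130 0;24 -28 -138 0"

```text
t: 3.97
eef_pos: [0.5265, -0.2325, 0.1173]
ee_rot: [0.143, 0.99, 0.002, -0.003]
force: [-0.8, 0.2, 0.6]
width: 0.003
finger_force: 0.0
```

>>> move_arm --moves "0 0 -2 0;0 0 -4 0;0 0 -6 0;0 0 -7 0;0 0 -8 0"

```text
t: 4.38
eef_pos: [0.53, -0.2351, 0.115]
ee_rot: [0.144, 0.99, -0.001, 0.001]
force: [1.0, -0.4, 0.4]
width: -0.001
finger_force: 0.0
```

>>> move_arm --moves "0 0 -1 0;0 0 -2 0;0 0 -3 0;0 0 -4 0;0 0 -4 0"

```text
t: 4.8
eef_pos: [0.529, -0.2347, 0.1092]
ee_rot: [0.144, 0.99, -0.0, -0.0]
force: [-1.7, 0.1, 2.3]
width: -0.0
finger_force: 1.3
```

>>> move_arm --moves "0 0 -1 0;0 0 -2 0;0 0 -2 0;0 0 -3 0;0 0 -3 0"

```text
t: 5.22
eef_pos: [0.5291, -0.2347, 0.1077]
ee_rot: [0.143, 0.99, -0.0, -0.001]
force: [-7.5, 1.9, 11.1]
width: -0.003
finger_force: 6.1
```

>>> move_arm --moves "0 0 -1 0;0 0 -1 0;0 0 -1 0"

```text
t: 5.47
eef_pos: [0.5292, -0.2347, 0.1075]
ee_rot: [0.143, 0.99, -0.0, -0.001]
force: [-10.1, 4.1, 17.1]
width: -0.001
finger_force: 8.9
```

At the stop. Releasing and retreating up and forward.

>>> move_arm --moves "0 0 6 0;-3 1 20 0;-20 6 45 0;-45 13 75 0;-70 20 100 0"

```text
t: 5.88
eef_pos: [0.4589, -0.2144, 0.2063]
ee_rot: [0.143, 0.99, 0.0, 0.0]
force: [-0.1, -0.5, 1.5]
width: -0.0
finger_force: 0.0
```

>>> move_arm --moves "0 0 20 -7;0 0 40 -14;0 0 40 -21;0 0 40 -28;0 0 40 -35" --gripper -0.4

```text
t: 6.3
eef_pos: [0.4596, -0.2147, 0.2457]
ee_rot: [0.437, 0.899, 0.0, 0.001]
force: [-0.2, -0.0, -0.0]
width: 0.698
finger_force: 0.0
```

>>> move_arm --moves "0 0 0 -7;0 0 0 -14;0 0 0 -21;0 0 0 -28;0 0 0 -38"

```text
t: 6.72
eef_pos: [0.4594, -0.2145, 0.245]
ee_rot: [0.688, 0.725, 0.0, 0.0]
force: [-0.3, 0.4, 0.3]
width: 0.699
finger_force: 0.0
```

>>> move_arm --moves "0 0 0 0;0 0 0 0;0 0 0 0;0 0 0 0;0 0 0 0"

```text
t: 7.13
eef_pos: [0.4592, -0.2146, 0.2453]
ee_rot: [0.686, 0.728, 0.0, 0.0]
force: [0.5, 0.4, 0.5]
width: 0.704
finger_force: 0.0
```

```bash
python3 - <<'E'
from h import *
s=bot.state(); print(s['t'],s['eef_pos'],s['ee_rot'],s['width'],s['joint_pos'])
a=save('scene','s1');b=save('wrist','w1')
cv2.imwrite('pics/c1.png',np.vstack([cv2.resize(a[180:320,320:480],(640,560))[:250],b[:350]])[:,:,::-1])
cv2.imwrite('pics/c1.png',np.hstack([cv2.resize(a[190:315,330:455],(400,400)),cv2.resize(b[:, 120:520],(400,400))])[:,:,::-1])
for q,z in [('vial',.008),('well_seat',.008),('cover_hinge',.09),('cover_edge',.162)]:
    print(q,[(p['score'],p['uv'],wz(p['uv'],s,z).round(4)) for p in imaging.spot_point('wrist',q)[:2]])
for p in imaging.spot_in('wrist','vial')[:3]: print(p)
E
```

```text
7.1333 [ 0.45920131 -0.21461086  0.24528553] [6.85858304e-01 7.27735106e-01 3.85189741e-05 2.14599192e-05] 0.7036104626665096 [-6.61243712e-01 -1.01438368e-01  1.91251169e+00  7.47918963e-05
  1.33046933e+00 -7.20492912e-01]
vial [(0.75, [554.5, 215.0], array([ 0.7501, -0.2627,  0.008 ])), (0.63, [400.6, 191.4], array([ 0.5561, -0.2433,  0.008 ]))]
well_seat []
cover_hinge [(0.82, [448.1, 230.3], array([ 0.5856, -0.256 ,  0.09  ]))]
cover_edge [(0.73, [502.0, 275.5], array([ 0.6018, -0.2609,  0.162 ]))]
{'extent': [398.1, 196.3, 428.4, 232.2], 'score': 0.68}
```

View pics/c1.png

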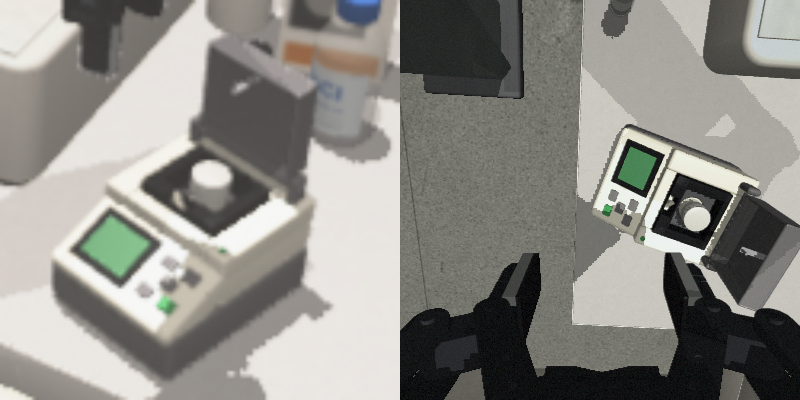

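The cover stands open and upright, with the vial cap proud in the well at wrist pixel (417,218). The right finger's tip edge is at columns 384–406, row 255.

```bash
python3 - <<'E'
from h import *
s=bot.state();R=Ro.from_quat(s['ee_rot']).as_matrix()
print('cap',wz((417,218),s,.094))
for uv in [(384,254),(406,254),(388,254),(117+20,254)]:
  for dz in (0,.006): print(uv,dz,(R.T@(wz(uv,s,s['eef_pos'][2]-dz)-s['eef_pos'])).round(4))
E
```

```text
cap [ 0.55181469 -0.24343447  0.094     ]
(384, 254) 0 [0.0091 0.0291 0.    ]
(384, 254) 0.006 [0.0059 0.0304 0.006 ]
(406, 254) 0 [0.0091 0.0395 0.    ]
(406, 254) 0.006 [0.0059 0.0412 0.006 ]
(388, 254) 0 [0.0091 0.031  0.    ]
(388, 254) 0.006 [0.0059 0.0324 0.006 ]
(137, 254) 0 [ 0.0092 -0.0866 -0.    ]
(137, 254) 0.006 [ 0.006  -0.0904  0.006 ]
```

```bash
python3 - <<'E'
from h import *
im=cv2.imread('pics/w1.png'); a=cv2.imread('pics/w0.png')
cv2.imwrite('pics/c2.png',np.hstack([cv2.resize(im[220:400,340:640],None,fx=1.33,fy=1.33,interpolation=3),cv2.resize(a[220:400,320:620],None,fx=1.33,fy=1.33,interpolation=3)]))
i=imaging.camera_info('wrist');M=np.array(i['mount'])
for uv in [(525,320),(412,303)]:
  d=M[:3,:3]@np.array([(uv[0]-i['cx'])/i['fx'],(uv[1]-i['cy'])/i['fy'],1])
  for x in (.02,.013,.0,-.013): print(uv,(M[:3,3]+d*(x-M[0,3])/d[0]).round(4))
E
```

```text
(525, 320) [ 0.02    0.0578 -0.0592]
(525, 320) [ 0.013   0.0643 -0.0506]
(525, 320) [ 0.      0.0763 -0.0347]
(525, 320) [-0.013   0.0884 -0.0188]
(412, 303) [ 0.02    0.0277 -0.0514]
(412, 303) [ 0.013   0.0308 -0.042 ]
(412, 303) [ 0.      0.0366 -0.0244]
(412, 303) [-0.013   0.0424 -0.0069]
```

View pics/c2.png

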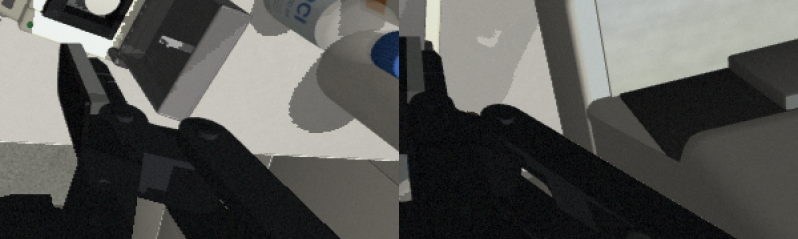

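Cover linkage and latch pin are close in line, so I'll use one fingertip with the gripper fully open, coming in diagonally at 45° to the meter to keep the body, knuckle and pin apart.

>>> move_arm --moves "12 -13 0 7;24 -26 0 14;36 -39 -5 20;48 -51 -15 25;48 -51 -25 25" --gripper -1

```text
t: 7.9
eef_pos: [0.5086, -0.2676, 0.2205]
ee_rot: [0.512, 0.859, -0.0, 0.001]
force: [0.0, 0.3, -0.7]
width: 1.002
finger_force: 0.0
```

>>> move_arm --moves "0 0 -25 0;0 0 -50 0;0 0 -70 0;0 0 -85 0;0 0 -90 0"

```text
t: 8.32
eef_pos: [0.5051, -0.2637, 0.1269]
ee_rot: [0.513, 0.858, 0.0, -0.003]
force: [-0.7, -0.1, -0.4]
width: 0.996
finger_force: 0.0
```

```bash
python3 - <<'E'
from h import *
s=bot.state(); print(s['t'],s['eef_pos'],s['ee_rot'],s['width'],s['force'])
a=save('scene','s2');b=save('wrist','w2')
cv2.imwrite('pics/c3.png',np.hstack([cv2.resize(a[150:310,320:480],(400,400)),cv2.resize(b[:,240:640],(400,400))])[:,:,::-1])
E
```

```text
8.3167 [ 0.50505132 -0.2637436   0.1268655 ] [ 5.13290580e-01  8.58209112e-01  4.56420167e-04 -3.11325696e-03] 0.9958337895547914 [-0.72163378 -0.08128335 -0.38272983]
```

View pics/c3.png

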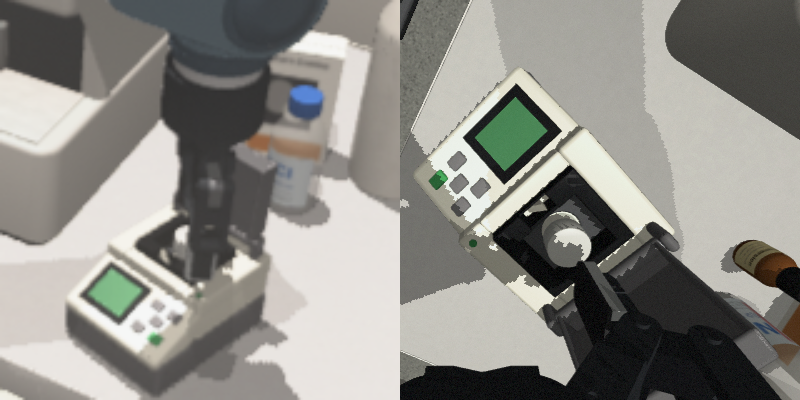

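The finger tip (crop (590,265)) hangs over the cap (crop (570,248)), with the cover clear behind. Checking the tip's plan position against the cap.

```bash
python3 - <<'E'
from h import *
s=bot.state();R=Ro.from_quat(s['ee_rot']).as_matrix()
c=wz((410,248),s,.094);print('cap',c,(R.T@(c-s['eef_pos'])).round(4))
for uv in [(418,262),(443,262)]:
  for dz in (-.005,0): print(uv,dz,(R.T@(wz(uv,s,s['eef_pos'][2]-dz)-s['eef_pos'])).round(4))
E
```

```text
cap [ 0.55433168 -0.24529286  0.094     ] [-0.0059  0.0516  0.035 ]
(418, 262) -0.005 [ 0.0077  0.0438 -0.005 ]
(418, 262) 0 [ 0.0049  0.0454 -0.    ]
(443, 262) -0.005 [ 0.0077  0.0551 -0.005 ]
(443, 262) 0 [ 0.0049  0.0572 -0.0001]
```

>>> move_arm --moves "1 -2 -10 0;1 -2 -20 0;1 -2 -27 0;1 -2 -32 0;1 -2 -34 0"

```text
t: 8.83
eef_pos: [0.5093, -0.2685, 0.0979]
ee_rot: [0.513, 0.859, 0.0, 0.002]
force: [0.2, -0.0, -0.1]
width: 1.006
finger_force: 0.0
```

>>> move_arm --moves "0 0 -1 0;0 0 -2 0;0 0 -3 0;0 0 -4 0;0 0 -4 0"

```text
t: 9.25
eef_pos: [0.5095, -0.2687, 0.0949]
ee_rot: [0.513, 0.859, -0.0, 0.002]
force: [-5.3, 2.4, 13.6]
width: 1.003
finger_force: 0.0
```

13.6 N higher than expected. Looking before pushing on.

```bash
python3 - <<'E'
from h import *
s=bot.state(); print(s['t'],s['eef_pos'],s['force'],s['wrist_torque'])
a=save('scene','s3');b=save('wrist','w3')
cv2.imwrite('pics/c4.png',np.hstack([cv2.resize(a[190:290,350:450],(400,400),interpolation=2),cv2.resize(b[140:340,320:520],(400,400))])[:,:,::-1])
E
```

```text
9.25 [ 0.50948391 -0.26865314  0.09491568] [-5.32086594  2.40372093 13.62033452] [ 0.46301311 -0.21117996  0.28627592]
```

View pics/c4.png

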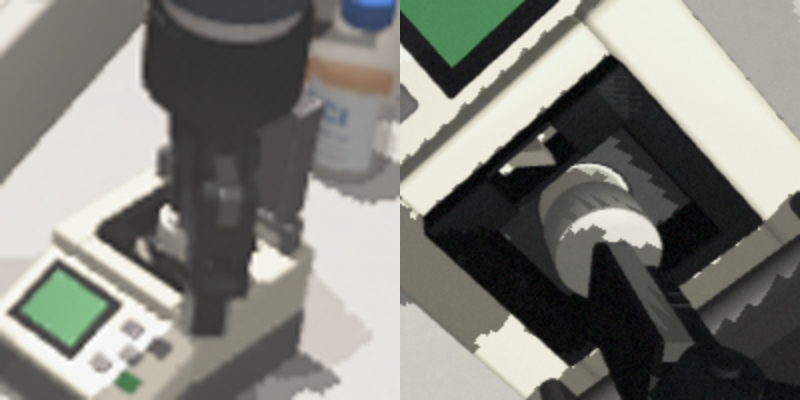

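The tip sits on the far half of the cap and the knuckle is close to the latch pin. Backing off 8 mm up, moving sideways away from the pin, then trying again.

>>> move_arm --moves "0 0 6 0;0 0 12 0;-3 4 12 0;-5 8 12 0;-5 8 12 0"

```text
t: 9.77
eef_pos: [0.5023, -0.2584, 0.1035]
ee_rot: [0.512, 0.859, 0.0, -0.001]
force: [0.7, -0.3, -1.1]
width: 1.002
finger_force: 0.0
```

>>> move_arm --moves "0 0 -3 0;0 0 -5 0;0 0 -7 0;0 0 -8 0;0 0 -9 0"

```text
t: 10.18
eef_pos: [0.503, -0.2596, 0.0949]
ee_rot: [0.513, 0.859, 0.0, -0.0]
force: [0.2, -0.1, 0.0]
width: 0.997
finger_force: 0.0
```

>>> move_arm --moves "0 0 -1 0;0 0 -2 0;0 0 -3 0;0 0 -3 0"

```text
t: 10.52
eef_pos: [0.5031, -0.2596, 0.0921]
ee_rot: [0.513, 0.859, 0.0, -0.0]
force: [0.0, -0.8, -0.7]
width: 1.002
finger_force: 0.0
```

```bash
python3 - <<'E'
from h import *
s=bot.state(); print(s['t'],s['eef_pos'],s['force'],s['wrist_torque'])
save('scene','s4');save('wrist','w4')
print(imaging.spot_in('wrist','vial')[:2],imaging.spot_point('scene','cover_edge')[:1])
E
```

```text
10.5167 [ 0.5030916  -0.25955302  0.09211691] [ 0.03335045 -0.80446886 -0.71180111] [ 0.00648059  0.05159183 -0.00807894]
[{'extent': [404.8, 274.7, 639.0, 400.0], 'score': 0.59}] [{'uv': [416.9, 204.2], 'score': 0.86}]
```

No contact now at a lower height, so the earlier contact was not the cap. Continuing down.

>>> move_arm --moves "0 0 -1 0;0 0 -2 0;0 0 -3 0;0 0 -4 0;0 0 -4 0"

```text
t: 11.13
eef_pos: [0.5031, -0.2596, 0.0881]
ee_rot: [0.513, 0.859, 0.0, -0.0]
force: [-0.6, -0.3, 0.6]
width: 1.002
finger_force: 0.2
```

```bash
python3 - <<'E'
from h import *
s=bot.state(); print(s['t'],s['eef_pos'],s['force'],s['wrist_torque'])
a=save('scene','s5');b=save('wrist','w5')
cv2.imwrite('pics/c5.png',np.hstack([cv2.resize(a[190:290,350:450],(400,400),interpolation=2),cv2.resize(b[140:340,320:520],(400,400))])[:,:,::-1])
E
```

```text
11.1333 [ 0.50308934 -0.25955402  0.08811651] [-0.61806486 -0.30465346  0.58825226] [ 0.00357831 -0.00360008  0.00014546]
```

View pics/c5.png

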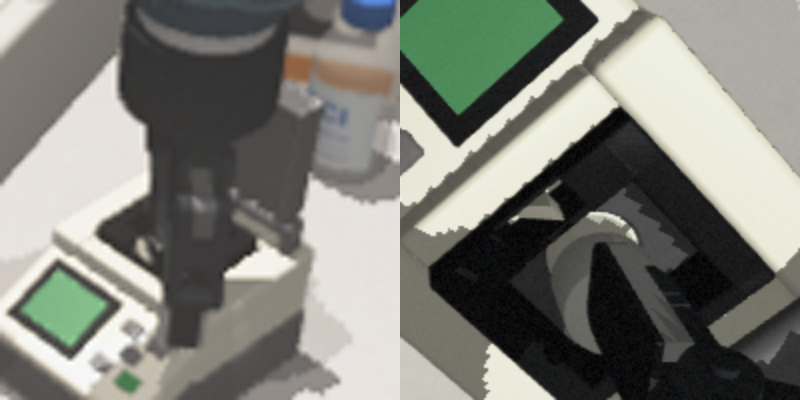

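The fingertip is now centred over the cap (right crop (610,260)) and just touching. Pushing on.

>>> move_arm --moves "0 0 -1 0;0 0 -2 0;0 0 -3 0;0 0 -4 0;0 0 -4 0"

```text
t: 11.65
eef_pos: [0.5028, -0.2594, 0.0838]
ee_rot: [0.513, 0.859, 0.0, -0.0]
force: [0.4, -0.3, -0.9]
width: 1.0
finger_force: 0.0
```

>>> move_arm --moves "0 0 -1 0;0 0 -2 0;0 0 -3 0;0 0 -4 0;0 0 -4 0"

```text
t: 12.07
eef_pos: [0.5036, -0.2598, 0.081]
ee_rot: [0.513, 0.859, 0.0, 0.0]
force: [-1.0, 0.7, 3.2]
width: 1.0
finger_force: 2.0
```

>>> move_arm --moves "0 0 -1 0;0 0 -2 0;0 0 -3 0;0 0 -3 0;0 0 -3 0"

```text
t: 12.48
eef_pos: [0.504, -0.26, 0.0807]
ee_rot: [0.512, 0.859, 0.0, 0.0]
force: [-10.4, 5.6, 23.0]
width: 0.995
finger_force: 11.1
```

>>> move_arm --moves "0 0 -1 0;0 0 -2 0;0 0 -3 0;0 0 -3 0;0 0 -3 0"

```text
t: 12.9
eef_pos: [0.5044, -0.2602, 0.0805]
ee_rot: [0.512, 0.859, 0.0, 0.0]
force: [-19.9, 10.4, 40.8]
width: 0.999
finger_force: 20.2
```

Hard stop at the height predicted for the rim, so the vial should be home. Lifting and checking.

>>> move_arm --moves "0 0 10 0;0 0 35 0;0 0 70 0;0 0 105 0;-15 5 135 0"

```text
t: 13.32
eef_pos: [0.4894, -0.2555, 0.2119]
ee_rot: [0.512, 0.859, -0.0, 0.001]
force: [0.3, 0.5, 1.3]
width: 1.0
finger_force: 0.0
```

>>> move_arm --moves "-15 5 15 -7;-35 10 30 -14;-55 20 30 -21;-60 30 30 -25;-60 30 30 -25"

```text
t: 13.73
eef_pos: [0.4272, -0.2235, 0.2393]
ee_rot: [0.687, 0.727, 0.0, 0.0]
force: [-0.3, 0.6, 0.2]
width: 1.002
finger_force: 0.0
```

```bash
python3 - <<'E'
from h import *
s=bot.state(); print(s['t'],s['eef_pos'],s['force'],s['ee_rot'])
a=save('scene','s6');b=save('wrist','w6')
cv2.imwrite('pics/c6.png',np.hstack([cv2.resize(a[190:315,330:455],(400,400),interpolation=2),cv2.resize(b[110:310,300:500],(400,400))])[:,:,::-1])
for q,z in [('vial',.008),('cover_hinge',.09),('cover_edge',.162)]:
    print(q,[(p['score'],p['uv'],wz(p['uv'],s,z).round(4)) for p in imaging.spot_point('wrist',q)[:2]])
E
```

```text
13.7333 [ 0.42717873 -0.22351911  0.23931343] [-0.31615814  0.63683559  0.19782566] [6.86625831e-01 7.27010980e-01 3.90671206e-05 2.47901816e-05]
vial [(0.94, [426.1, 184.5], array([ 0.5513, -0.2405,  0.008 ]))]
cover_hinge [(0.69, [488.5, 225.5], array([ 0.5884, -0.2555,  0.09  ]))]
cover_edge [(0.76, [553.4, 274.4], array([ 0.604 , -0.2635,  0.162 ]))]
```

View pics/c6.png

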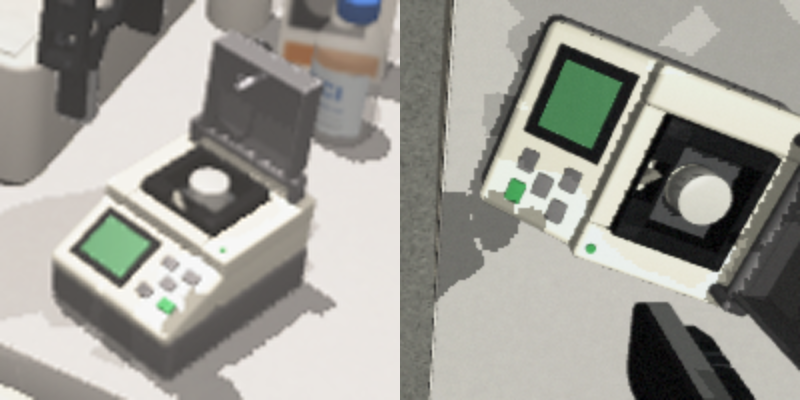

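The cap is now about level with the rim (left crop (210,182)) and the cover still stands upright. Next: close the fingers, turn back, go over the cover and come down behind it.

>>> move_arm --moves "10 -10 5 7;30 -20 10 14;60 -30 12 21;95 -35 12 28;130 -40 12 35" --gripper 1

```text
t: 14.4
eef_pos: [0.56, -0.2656, 0.251]
ee_rot: [0.433, 0.901, -0.0, -0.0]
force: [0.2, 0.0, 1.2]
width: 0.298
finger_force: 0.0
```

>>> move_arm --moves "30 -2 0 7;55 -3 0 14;72 -3 0 21;73 -3 0 28;73 -3 0 35"

```text
t: 14.82
eef_pos: [0.6325, -0.2677, 0.2499]
ee_rot: [0.141, 0.99, 0.0, -0.001]
force: [-0.2, 0.9, 0.7]
width: -0.002
finger_force: 0.0
```

```bash
python3 - <<'E'
from h import *
s=bot.state(); R=Ro.from_quat(s['ee_rot']).as_matrix();print(s['t'],s['eef_pos'],s['joint_pos'],np.degrees(np.arctan2(R[1,1],R[0,1])))
u=np.array([np.cos(np.radians(-16.5)),np.sin(np.radians(-16.5))]);o=np.array([.537,-.2385])
d=s['eef_pos'][:2]-o;print('meter frame',d@u,d@[-u[1],u[0]])
save('wrist','w7');print(imaging.spot_point('wrist','cover_edge')[:1]); 
for p in imaging.spot_point('wrist','cover_edge')[:1]: print(wz(p['uv'],s,.162))
E
```

```text
14.8167 [ 0.63254769 -0.26774097  0.24990475] [-5.65053133e-01  3.22026049e-01  1.44460745e+00 -7.83635757e-05
  1.37625295e+00 -1.85272639e+00] 73.7791033370548
meter frame 0.09991789397088789 -0.0008998071363130224
[]
```

>>> move_arm --moves "0 0 -30 0;0 0 -60 0;0 0 -85 0;0 0 -94 0;0 0 -94 0"

```text
t: 15.38
eef_pos: [0.6295, -0.2668, 0.1538]
ee_rot: [0.146, 0.989, 0.001, -0.003]
force: [0.5, 0.3, -0.1]
width: 0.001
finger_force: 0.0
```

>>> move_arm --moves "-6 2 0 0;-12 4 0 0;-18 5 0 0;-25 7 1 0;-32 9 2 0"

```text
t: 15.8
eef_pos: [0.5997, -0.259, 0.1617]
ee_rot: [0.145, 0.989, -0.001, 0.002]
force: [2.4, 0.6, 1.8]
width: 0.002
finger_force: 1.3
```

>>> move_arm --moves "-7 2 0 0;-14 4 -2 0;-23 7 -5 0;-31 9 -9 0;-37 11 -15 0"

```text
t: 16.22
eef_pos: [0.5615, -0.2477, 0.1451]
ee_rot: [0.145, 0.989, -0.0, 0.0]
force: [-0.0, -0.6, 5.1]
width: 0.002
finger_force: 2.3
```

>>> move_arm --moves "-6 2 -6 0;-12 4 -13 0;-17 5 -19 0;-21 6 -24 0;-24 7 -27 0"

```text
t: 16.63
eef_pos: [0.5377, -0.2406, 0.1168]
ee_rot: [0.145, 0.989, 0.0, -0.0]
force: [2.3, -1.0, 3.6]
width: 0.002
finger_force: 1.8
```

>>> move_arm --moves "-1 0 -1 0;-2 0 -2 0;-3 1 -3 0;-4 1 -4 0;-4 1 -5 0"

```text
t: 17.05
eef_pos: [0.5339, -0.2395, 0.1123]
ee_rot: [0.145, 0.989, 0.0, -0.0]
force: [-1.2, 1.2, 2.9]
width: 0.001
finger_force: 2.0
```

Nearly shut and in contact. Pressing slowly to the stop.

>>> move_arm --moves "0 0 -1 0;-1 0 -2 0;-1 0 -3 0;-1 0 -4 0;-1 0 -5 0"

```text
t: 17.47
eef_pos: [0.533, -0.2393, 0.1081]
ee_rot: [0.145, 0.989, 0.0, -0.001]
force: [-6.5, 4.9, 14.4]
width: 0.0
finger_force: 7.9
```

>>> move_arm --moves "0 0 -1 0;0 0 -2 0;0 0 -2 0;0 0 -3 0;0 0 -3 0"

```text
t: 17.88
eef_pos: [0.5331, -0.2394, 0.1079]
ee_rot: [0.145, 0.989, 0.0, -0.001]
force: [-11.8, 7.8, 26.1]
width: -0.001
finger_force: 13.8
```

At the stop. Letting go gently and moving clear.

>>> move_arm --moves "0 0 3 0;0 0 5 0;0 0 8 0;0 0 12 0;0 0 18 0"

```text
t: 18.3
eef_pos: [0.5325, -0.2393, 0.1215]
ee_rot: [0.145, 0.989, 0.0, -0.001]
force: [-1.0, -0.9, -0.0]
width: -0.001
finger_force: 0.0
```

>>> move_arm --moves "-20 6 30 0;-45 13 60 0;-70 20 90 0;-90 26 110 0;-90 26 110 0"

```text
t: 18.72
eef_pos: [0.4429, -0.2142, 0.2374]
ee_rot: [0.145, 0.989, -0.002, 0.003]
force: [-0.2, -0.1, 0.2]
width: 0.001
finger_force: 0.0
```

>>> move_arm --moves "0 0 0 0;0 0 0 0;0 0 0 0;0 0 0 0;0 0 0 0"

```text
t: 19.13
eef_pos: [0.4431, -0.2134, 0.231]
ee_rot: [0.145, 0.989, 0.001, -0.001]
force: [-0.5, -0.9, 1.1]
width: 0.003
finger_force: 0.0
```

>>> move_arm --moves "0 0 0 0;0 0 0 0;0 0 0 0;0 0 0 0;0 0 0 0"

```text
t: 19.55
eef_pos: [0.4432, -0.2136, 0.2323]
ee_rot: [0.145, 0.989, 0.0, -0.0]
force: [-0.6, -0.2, -0.5]
width: 0.0
finger_force: 0.0
```

```bash
python3 - <<'E'
from h import *
s=bot.state(); print(s['t'],s['eef_pos'],s['force'])
a=save('scene','s8');b=save('top','t8')
cv2.imwrite('pics/c8.png',np.hstack([cv2.resize(a[170:320,220:460],(640,400),interpolation=2)]) [:,:,::-1])
E
```

```text
19.55 [ 0.44320358 -0.2136076   0.23233682] [-0.63416952 -0.22542289 -0.46413331]
```

View pics/c8.png

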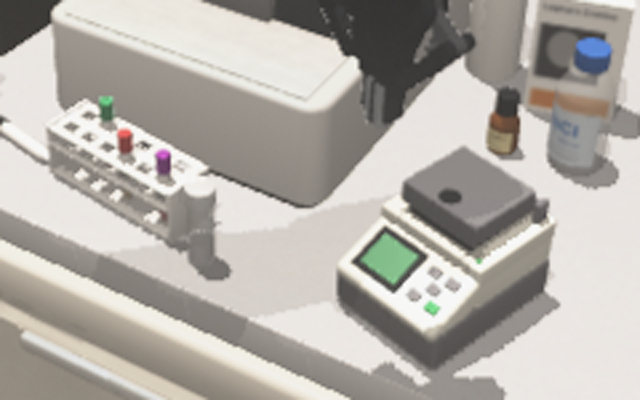

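The cover looks shut with its mark at crop (451,197), the arm is clear, and the other things stand in place. Comparing with the first picture to confirm.

```bash
python3 - <<'E'
from h import *
a,b=[cv2.imread(f'pics/{n}.png').astype(int)[222:305,345:432] for n in('s0','s8')]
d=abs(a-b).max(2);print((d>40).sum(), d.mean(), np.argwhere(d>40)[:12].tolist())
print(imaging.spot_point('scene','cover_press')[:1])
E
```

```text
11 9.047777316161197 [[30, 31], [30, 32], [39, 64], [70, 39], [71, 35], [71, 36], [71, 37], [71, 38], [72, 35], [72, 36], [72, 37]]
[{'uv': [387.2, 241.2], 'score': 0.7}]
```

The meter region matches the initial shut state: only 11 pixels differ.

```bash
python3 -c "
from bench import bot
print(bot.sign_off())"
```

```text
the job is handed in; nothing more can be done
None
```

I popped the cover open, pushed the vial down to its hard stop and swung the cover shut and latched it; the job is handed in. My first descent to the vial hit something other than the cap, probably the latch pin, at about 14 N, so I backed off and came in again.

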